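# Build the goldsmith's doming station

## Task

Set up the bench for doming: in the middle of the round wooden stump lay the black rubber pad, centre the flat steel bench block on the pad, and on that centre the brass doming block with its hollows up, each squared up with the one below. Lay the steel punch flat and lengthwise in the middle of the shallow wooden tray. Let go of everything and leave the hammer, file, lighter and bench pin where they lie.

Things in the scene. Friction and masses are not known exactly. Their poses are not given: they have to be found in the camera images.
- stump: round beech stump, a flat disc of wood 130 mm across and 35 mm high, fixed to the bench; origin at the centre of its underside, z up (its flat top is at z = 35 mm)
- tray: shallow dark wooden tray, fixed to the bench, 130 mm long (its x axis) by 90 mm wide (y) by 12 mm high outside, walls and floor 5 mm thick, open on top; origin at the centre of its underside, z up
- pad: square black rubber damper pad, 62 x 62 mm and 14 mm thick, 65 g or so, lying flat and loose; origin at the centre of its underside, x and y along its edges, z up
- bench_block: square bright steel bench block with a plain flat top, 52 x 52 mm and 20 mm high, about 0.4 kg (it varies), loose; origin at the centre of its underside, x and y along its edges, z up
- doming_block: brass doming block, 44 x 44 mm and 40 mm high, with four round hollows of different size in its top, about 0.55 kg (it varies), loose, standing with its hollows up; origin at the centre of its underside, x and y along its edges, z up
- punch: steel doming punch lying flat and loose, 80 mm long: a square shank 14 mm wide and 14 mm high (from 40 mm behind to 24 mm ahead of the origin along x) with an 18 mm ball on its +x end (ball centre at x = 31 mm); about 0.12 kg; origin at the middle of its length on its underside, x along the punch towards the ball, z up
- hammer: bystander: small hammer lying loose, wooden handle, about 200 mm long, lying with its length across the bench near the far side; origin under it, x from handle to head
- file: bystander: flat dark steel file with a wooden handle, 200 mm long, 22 mm wide, 18 mm high, lying loose towards the right side of the bench; origin at the middle of its length on its underside, x from handle to blade
- lighter: bystander: black plastic lighter with a steel end, 84 mm long, 24 mm wide, 12 mm high, lying loose; origin near the middle on its underside, x towards the steel end
- bench_pin: bystander: brown wooden bench pin, a flat pointed block about 98 mm long, 55 mm wide and 18 mm high, lying loose; origin near the middle on its underside, x towards the point

How it is judged:
By the outcome, as a careful person would: the job done as asked, in the order asked, and still so for the second after the job is handed in, with the robot touching nothing.
It also fails if it takes over 109 s, if anything falls off the work surface, if the arm or the gripper's body presses on something with over 40 N, if the wrist force passes 120 N, or if a joint passes its speed limit or range.

## Robot

A 6-joint arm with a two-finger parallel gripper is mounted at the origin on the work surface. World frame = base frame: x ahead of the robot, y to its left, z up, the work surface at z = 0. Lengths are in m, angles in degrees, forces in N, time in s.
With the tool pointing down it reaches from about 0.3 to 0.75 m from the base axis. Payload 8.5 kg.
Tool frame: the origin (TCP) lies at the very end of the fingers, on their centre line; the grasp point (between the pads) lies 19 mm behind it (grip_point_offset is the distance from the TCP to the grasp point, in m); z points along the fingers, y is the line along which they close (so a half turn about z gives the same grasp; the last joint's range is limited). The gripper opens to 85 mm and grips with 20 to 120 N. Pads are 22 mm wide; open, the fingers measure 114 mm over their backs; the gripper's body (76 mm by 85 mm) begins 54 mm behind the grasp point. The pads swing forward as they close: fully open they stand 13 mm farther back than shut.
Start: joints at [59.914, 21.807, 74.336, -0, 83.858, -12.336], TCP at [0.168, 0.524, 0.231] pointing down, gripper open.
Joint ranges: [-178.18, 178.18], [-50.72, 133.34], [12.68, 142.11], [-81.47, 261.47], [9.98, 163.14], [-165.26, 165.26]. Speed limits (degrees/s): [136.94, 136.94, 180, 180, 180, 180].

## Interface

Orientations are given as [roll, pitch, yaw] about the fixed x, y, z axes, in that order (R = Rz(yaw) Ry(pitch) Rx(roll)).
In Python, from plant import * gives the robot as it stands.
- The arm moves only by the tool servo_tool, never from a script. Its argument "plan" is one flat list of numbers, 4 for each row, row after row: the shift along the tool's x, y, z in m, then the turn about the tool's z in degrees. In form: [x, y, z, turn, x, y, z, turn, ...]. A call has 1 to 12 rows; each row is the pose to reach, as a shift and turn from the pose commanded when the call began, along the tool's axes at that moment; what a row does not reach only later rows make up. A row lasts 1/10 s, in which the tool goes at most 50 mm and 8.59 degrees, less where a joint would pass 70% of its speed; a pose out of reach is approached as far as the arm can. A call with a gripper value outside its range is refused whole. "gripper" is the closure, from 0 (fully open) to 1 (shut), set as the call begins (left out, the last holds). The fingers move at their own pace and stop on an object; "force" is the grip in N (left out, the last holds). Time passes only in rows, so rows that repeat a pose let the fingers close. It gives the time, the measured TCP pose, the force, the opening and the grip force at its end, in the units of the state.
- observe(): the state, without advancing time (a new reading comes with each control period).
- camera(name): name is "side" or "top" or "wrist"; returns (picture, depth): 384x512x3 uint8, blue, green, red; 384x512 float32, m along the optical axis (not along the pixel's ray), 0 where there is no reading.
- calibration(name): a dict with "vertical_fov" (degrees; the focal length in pixels is half the picture's height over the tangent of half this angle, whatever the lens; pixels are square), "cx", "cy" (the principal point, pixels), "rvec" (rotation vector, rad) and "tvec" (3), from world to camera coordinates, as OpenCV has them. Camera axes: x right, y down, z forward; pixel columns grow to the right and rows downward; lengths in m; the calibration is good to about 2 mm. A picture is of the moment at which its call begins: read the wrist's pose just before it. calibration takes no time and is no camera call; for the wrist camera it gives the pose at the moment of the call.
- job_done(): hands the job in; it is judged then, once.
Trained networks look in the newest picture that a camera, given by its name, has taken for a name from the list of things; names that differ only in an ending like _2 or _b are one class to them, and where a whole thing is asked for, a point or a joint stands for the part that bears it (a point fixed in the world has none). Each returns a list of dicts, best first, with "confidence" (0 to 1); they miss things now and then, are a little off and sometimes report something else, mostly with a low value. They report only what shows in the picture. A call takes as long as a camera call.
- boxes_of(camera, target): "rect" ([left, top, right, bottom] in pixels, round what is visible of it).
- mark_of(camera, target): "point" ([column, row] in pixels: a listed point, or the origin of a listed thing).
The state is a dict: "t": time; "joint_pos": joint angles; "qvel": joint speeds; "joint_torque": joint torques, N m; "tcp_pos": TCP position; "tcp_rot": TCP orientation; "force": force on the tool from outside, world axes, zero at the start; "torque": the same for the moment, N m; "opening": finger opening in m; "grasp_force": force on a finger pad.
Only numpy, scipy, OpenCV 4.12 (cv2) and the standard library are available. Lean on these libraries where they do the work, as an engineer would, in place of code of your own. Each camera call takes 0.05 s, during which the arm holds its last target. There are 200 camera calls.

## Working session

There is one attempt and no reset: what is moved stays moved. The work goes in short steps, Python scripts to look and compute and a tool call to move; the robot and the scene stay as the last step left them, time stands still between calls to the robot, and variables do not carry over. Pictures are saved under pics/ and viewed, at most 14 in all, crops included, and the job is handed in when it is done.

Besides the shell and the picture viewer there is one more tool, called after "Call:" as name(argument=value, ...) on one line, values as JSON. servo_tool: Moves the arm, as the interface text tells. Its arguments: {"type":"object","properties":{"plan":{"type":"array"},"gripper":{"type":"number"},"force":{"type":"number"}},"required":["plan"]}

```bash
ls; mkdir -p pics
python3 - <<'E'
from plant import *
import cv2
print(observe())
for c in ("top","side"):
    p,d=camera(c); cv2.imwrite(f"pics/{c}0.png",p); print(c,calibration(c))
    for n in "stump tray pad bench_block doming_block punch hammer file lighter bench_pin".split():
        print(n,[(round(b["confidence"],2),[round(v) for v in b["rect"]]) for b in boxes_of(c,n)[:2]]) if c=="top" else 0
E
```

```text
pics
{'t': 0.0, 'joint_pos': array([ 5.99152361e+01,  2.18399784e+01,  7.43859006e+01, -1.36042413e-03,
        8.38602271e+01, -1.23348023e+01]), 'qvel': array([-0.01253789, -0.11170223, -0.0508003 ,  0.06356796,  0.02817225,
        0.01031173]), 'joint_torque': array([-1.45702306e-04, -4.48468530e+01, -2.31273401e+01, -2.09092645e-04,
        4.81894560e-03,  1.26634600e-05]), 'tcp_pos': array([0.16751371, 0.523541  , 0.23071453]), 'tcp_rot': array([-1.79915593e+02, -1.70731379e-02,  1.62250172e+02]), 'force': array([ 0.38460948,  0.16266749, -0.69128819]), 'torque': array([ 0.0224029 , -0.00711743,  0.00476447]), 'grasp_force': 0.0, 'opening': 0.08514368283482758}
top {'vertical_fov': 54.39744139203716, 'cx': 252.77527576449117, 'cy': 194.09950811174545, 'rvec': array([ 2.16468764, -2.22115862,  0.07297642]), 'tvec': array([0.00638266, 0.5893446 , 1.21363447])}
stump [(0.69, [264, 194, 305, 234])]
tray [(0.55, [195, 191, 227, 236])]
pad [(0.92, [334, 229, 360, 253])]
bench_block [(0.5, [154, 236, 167, 257])]
doming_block [(0.65, [156, 179, 170, 192])]
punch [(0.57, [341, 172, 345, 196]), (0.49, [334, 225, 358, 250])]
hammer [(0.61, [209, 142, 272, 166])]
file [(0.61, [381, 181, 393, 242])]
lighter [(0.59, [318, 210, 343, 216])]
bench_pin [(0.63, [96, 212, 125, 230])]
side {'vertical_fov': 46.705546430901656, 'cx': 259.23016581008426, 'cy': 185.9963351936978, 'rvec': array([ 2.22938575, -0.08571117,  0.01970465]), 'tvec': array([-0.56991214,  0.07135485,  1.30130586])}
```

Run:
```python
import cv2
p=cv2.imread("pics/top0.png")[130:280,80:410]
cv2.imwrite("pics/top0c.png",cv2.resize(p,None,fx=2.4,fy=2.4,interpolation=cv2.INTER_CUBIC))
```

```text
(no output)
```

View pics/top0c.png

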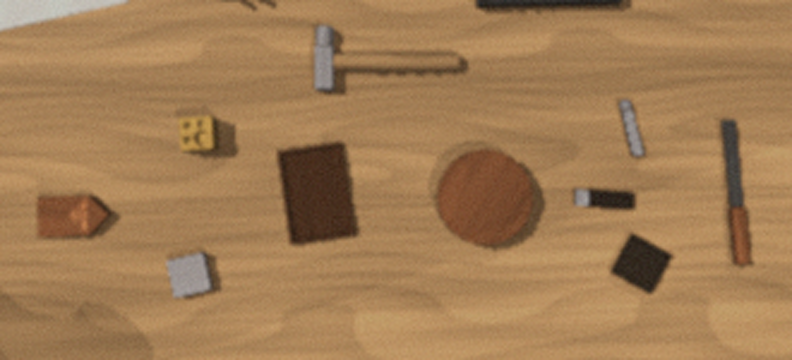

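View pics/side0.png

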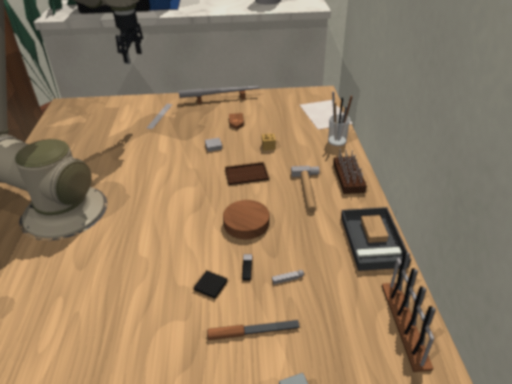

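```bash
cat > h.py <<'E'
from plant import *
import numpy as np, cv2
def cam(name):
    c=calibration(name); R=cv2.Rodrigues(np.array(c["rvec"]))[0]; t=np.array(c["tvec"]).ravel()
    return 192/np.tan(np.radians(c["vertical_fov"]/2)),c["cx"],c["cy"],R,t
def ray(name,u,v,z,K=None):            # pixel(s) to world on plane z
    f,cx,cy,R,t=K or cam(name); u=np.atleast_1d(u).astype(float); v=np.atleast_1d(v).astype(float)
    d=np.stack([(u-cx)/f,(v-cy)/f,np.ones_like(u)],-1)@R; o=-R.T@t
    return o+d*((z-o[2])/d[:,2])[:,None]
def cloud(name,K,D):
    f,cx,cy,R,t=K; v,u=np.indices(D.shape)
    P=np.stack([(u-cx)/f*D,(v-cy)/f*D,D],-1)
    return (P-t)@R
def proj(K,P):
    f,cx,cy,R,t=K; q=R@np.asarray(P)+t; return f*q[0]/q[2]+cx,f*q[1]/q[2]+cy
def go(x,y,z,yaw=None,half=True):        # shift + turn in tool axes from the measured pose
    s=observe(); p=s["tcp_pos"]; R=cv2.Rodrigues(np.zeros(3))[0]
    from scipy.spatial.transform import Rotation as Ro
    R=Ro.from_euler("xyz",s["tcp_rot"],degrees=True).as_matrix()
    d=R.T@(np.array([x,y,z])-p); w=s["tcp_rot"][2]
    turn=0 if yaw is None else ((w-yaw+90)%180-90 if half else (w-yaw+180)%360-180)
    print("go",np.round(d,4),"turn",round(turn,2),"| t",round(s["t"],2),"tcp",np.round(p,4),"rot",np.round(s["tcp_rot"],1),"q6",np.round(s["joint_pos"][5],1),"F",np.round(s["force"],1),"op",round(s["opening"],4))
E
python3 - <<'E'
from h import *
B=dict(stump=([264,194,305,234],.035),tray=([195,191,227,236],.01),pad=([334,229,360,253],.014),bench_block=([154,236,167,257],.02),doming_block=([156,179,170,192],.04),punch=([339,172,348,196],.01),hammer=([209,142,272,166],.02),file=([381,181,393,242],.015),lighter=([318,210,343,216],.01),bench_pin=([96,212,125,230],.015))
K=cam("top")
for n,(b,z) in B.items(): print(n,np.round(ray("top",(b[0]+b[2])/2,(b[1]+b[3])/2,z,K)[0],3))
go(.44,-.2,.25,90)
K=cam("wrist"); print("wristcam in world",-K[3].T@K[4],K[3][2], K[0])
go(.4,.2,.3)
E
```

```text
stump [ 0.521 -0.11   0.035]
tray [0.529 0.131 0.01 ]
pad [ 0.427 -0.314  0.014]
bench_block [0.426 0.296 0.02 ]
doming_block [0.623 0.281 0.04 ]
punch [ 0.616 -0.311  0.01 ]
hammer [0.723 0.028 0.02 ]
file [ 0.521 -0.45   0.015]
lighter [ 0.521 -0.264  0.01 ]
bench_pin [0.513 0.461 0.015]
go [-0.48   -0.6063 -0.0187] turn 72.25 | t 0.6 tcp [0.1676 0.5238 0.2313] rot [180.   -0.  162.3] q6 -12.3 F [-0.1 -0.   0.3] op 0.0854
wristcam in world [0.10548044 0.54275234 0.37397838] [ 0.24525098 -0.0801858  -0.96613777] 308.3538234274976
go [-0.32   -0.2376 -0.0687] turn 0 | t 0.6 tcp [0.1676 0.5238 0.2313] rot [180.   -0.  162.3] q6 -12.3 F [-0.1 -0.   0.3] op 0.0854
```

Call:
servo_tool(plan=[-0.368,-0.222,-0.02,-17.7,-0.368,-0.222,-0.02,-17.7,-0.368,-0.222,-0.02,-17.7,-0.368,-0.222,-0.02,-17.7,-0.368,-0.222,-0.02,-17.7,-0.368,-0.222,-0.02,-17.7,-0.368,-0.222,-0.02,-17.7,-0.368,-0.222,-0.02,-17.7,-0.368,-0.222,-0.02,-17.7,-0.368,-0.222,-0.02,-17.7,-0.368,-0.222,-0.02,-17.7,-0.368,-0.222,-0.02,-17.7])

```text
t: 1.8
tcp_pos: [0.4498, 0.2009, 0.2513]
tcp_rot: [180.0, -0.0, -180.0]
force: [0.6, 0.2, 0.0]
opening: 0.0854
grasp_force: 0.0
```

Run:
```python
from h import *
go(.45,.2,.25,180)
K=cam("wrist"); p,D=camera("wrist"); cv2.imwrite("pics/w1.png",p); np.savez("w1.npz",p=p,D=D,K=np.array(K,dtype=object))
for n in ("tray","bench_block","doming_block"):
    print(n,[(round(b["confidence"],2),[round(v) for v in b["rect"]]) for b in boxes_of("wrist",n)[:1]],mark_of("wrist",n)[:1])
W=cloud("wrist",K,D); print(np.percentile(W[...,2],[1,10,50,90,99]))
```

```text
go [-0.0002 -0.0009  0.0013] turn 0.01 | t 1.8 tcp [0.4498 0.2009 0.2513] rot [ 180.   -0. -180.] q6 -79.7 F [0.6 0.2 0. ] op 0.0854
tray [(0.76, [161, 181, 242, 279])] [{'point': [207.6, 231.1], 'confidence': 0.56}]
bench_block [(0.94, [315, 127, 365, 177])] [{'point': [339.4, 147.8], 'confidence': 0.66}]
doming_block [(0.71, [302, 270, 343, 316])] [{'point': [316.3, 284.4], 'confidence': 0.77}]
[-0.00179142 -0.00084764  0.00057069  0.3290967   0.34927735]
```

View pics/w1.png

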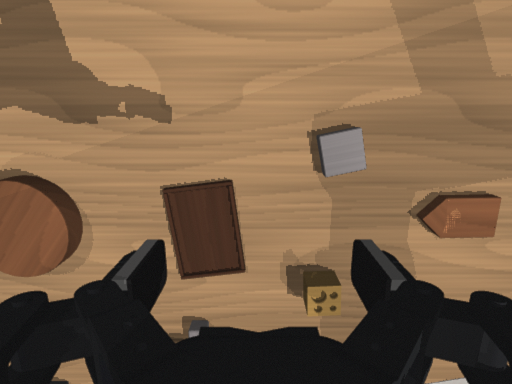

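```bash
cat >> h.py <<'E'
def shape(W,xy,r,zlo,zhi):               # min-area rectangle (m, deg) of points in a z band near xy
    m=(abs(W[...,2]-(zlo+zhi)/2)<(zhi-zlo)/2)&(np.hypot(W[...,0]-xy[0],W[...,1]-xy[1])<r)
    n,L,st,_=cv2.connectedComponentsWithStats(m.astype(np.uint8)); 
    if n<2: return None
    k=1+np.argmax(st[1:,4]); P=W[L==k]
    (c,s,a)=cv2.minAreaRect(P[:,:2].astype(np.float32)*1000)
    return np.round(c,1),np.round(s,1),round(a,1),len(P),np.round(np.median(P[:,2])*1000,1)
E
python3 - <<'E'
from h import *
d=np.load("w1.npz",allow_pickle=True); K=tuple(d["K"]); W=cloud("",K,d["D"])
print("block",shape(W,(.426,.296),.05,.016,.024))
print("dome",shape(W,(.623,.281),.05,.036,.044))
print("tray",shape(W,(.529,.131),.09,.009,.016))
print("trayfloor",shape(W,(.529,.131),.09,.0035,.0075))
print("stump",shape(W,(.521,-.11),.09,.03,.04))
E
```

```text
block (array([433.1, 301.7]), array([52.5, 52.2]), 11.8, 1829, np.float64(19.8))
dome (array([624. , 284.8]), array([45.3, 44. ]), 2.8, 853, np.float64(39.6))
tray (array([539.9, 127.8]), array([130.4,  90.5]), 7.0, 1183, np.float64(11.7))
trayfloor (array([541.2, 127.4]), array([120. ,  80.3]), 7.0, 4820, np.float64(5.1))
stump (array([532.4, -81.6]), array([ 85.9, 129.9]), 78.8, 5636, np.float64(35.3))
```

Call:
servo_tool(plan=[0.02,-0.4,0.0,0,0.02,-0.4,0.0,0,0.02,-0.4,0.0,0,0.02,-0.4,0.0,0,0.02,-0.4,0.0,0,0.02,-0.4,0.0,0,0.02,-0.4,0.0,0,0.02,-0.4,0.0,0,0.02,-0.4,0.0,0,0.02,-0.4,0.0,0,0.02,-0.4,0.0,0,0.02,-0.4,0.0,0])

```text
t: 3.35
tcp_pos: [0.4303, -0.1986, 0.2515]
tcp_rot: [-180.0, 0.0, -179.9]
force: [0.1, 0.7, 0.3]
opening: 0.0857
grasp_force: 0.0
```

Run:
```python
from h import *
go(.43,-.2,.25,180)
K=cam("wrist"); p,D=camera("wrist"); cv2.imwrite("pics/w2.png",p); W=cloud("",K,D)
print("stump",shape(W,(.521,-.11),.09,.03,.04))
print("pad",shape(W,(.427,-.314),.05,.01,.018))
print("punch",shape(W,(.616,-.311),.06,.009,.022))
print("lighter",shape(W,(.521,-.264),.055,.007,.016))
print("file",shape(W,(.521,-.45),.12,.007,.022))
```

```text
go [ 0.0003 -0.0014  0.0015] turn 0.06 | t 3.35 tcp [ 0.4303 -0.1986  0.2515] rot [-180.     0.  -179.9] q6 -129.2 F [0.1 0.7 0.3] op 0.0857
stump (array([ 525.6, -107.2]), array([120.5, 128.9]), 54.9, 6538, np.float64(34.8))
pad (array([ 432. , -316.9]), array([61.5, 61.9]), 59.2, 2398, np.float64(14.1))
punch (array([ 619.1, -311.2]), array([78.2, 16.9]), 13.2, 554, np.float64(14.0))
lighter (array([ 521.6, -270. ]), array([79.9, 24.1]), 84.3, 1007, np.float64(11.7))
file (array([ 516.3, -450.7]), array([178.4,  22.9]), 3.2, 2274, np.float64(13.4))
```

View pics/w2.png

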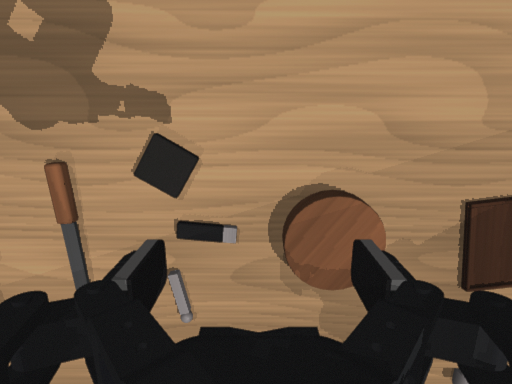

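Call:
servo_tool(plan=[0,-0.04,0.05,8,0,-0.08,0.1,16,-0.002,-0.118,0.14,24,-0.002,-0.118,0.17,30.8,-0.002,-0.118,0.17,30.8,-0.002,-0.118,0.17,30.8,-0.002,-0.118,0.17,30.8,-0.002,-0.118,0.17,30.8,-0.002,-0.118,0.17,30.8])

```text
t: 4.3
tcp_pos: [0.4326, -0.3175, 0.083]
tcp_rot: [-179.9, 0.2, 149.3]
force: [-0.3, 0.2, 0.8]
opening: 0.0855
grasp_force: 0.0
```

Run:
```python
from h import *
K=cam("wrist"); p,D=camera("wrist"); W=cloud("",K,D)
z=observe()["tcp_pos"][2]
F=W[(W[...,2]>.03)]; print("finger tip z rel tcp",np.sort(F[:,2])[:200:20]-z)
r=shape(W,(.427,-.317),.06,.01,.018); print("pad",r)
go(r[0][0]/1e3,r[0][1]/1e3,0,149.2)
```

```text
finger tip z rel tcp [0.0120391  0.01400768 0.01448535 0.01482535 0.01522257 0.01560904
 0.01592967 0.01621743 0.01652364 0.01695356]
pad (array([ 431.8, -316.9]), array([62.1, 61.2]), 59.4, 6977, np.float64(14.0))
go [0.0011 0.0003 0.0827] turn 0.03 | t 4.35 tcp [ 0.4325 -0.3176  0.0827] rot [-1.800e+02  1.000e-01  1.492e+02] q6 -108.2 F [-0.7  0.2 -0.6] op 0.0853
```

Call:
servo_tool(plan=[0.001,0,0.035,0,0.001,0,0.06,0,0.001,0,0.075,0,0.001,0,0.083,0,0.001,0,0.083,0,0.001,0,0.083,0])

```text
t: 4.95
tcp_pos: [0.4315, -0.3176, -0.0008]
tcp_rot: [-180.0, 0.1, 149.2]
force: [-0.1, 0.7, 0.0]
opening: 0.0853
grasp_force: 0.0
```

Call:
servo_tool(plan=[0,0,0,0,0,0,0,0,0,0,0,0,0,0,0,0,0,0,0,0,0,0,0,0,0,0,0,0,0,0,0,0], gripper=1, force=30)

```text
t: 5.75
tcp_pos: [0.4315, -0.3176, -0.0007]
tcp_rot: [-180.0, 0.1, 149.2]
force: [-1.1, 1.1, 5.5]
opening: 0.0612
grasp_force: 32.4
```

Call:
servo_tool(plan=[0,0,-0.02,0,0,0,-0.05,0,0,0,-0.1,0,0,0.04,-0.13,-6,0.006,0.08,-0.16,-14,0.006,0.12,-0.19,-22,0.006,0.16,-0.22,-30.8,0.006,0.2,-0.25,-30.8,0.006,0.242,-0.25,-30.8,0.006,0.242,-0.25,-30.8,0.006,0.242,-0.25,-30.8,0.006,0.242,-0.25,-30.8])

```text
t: 6.95
tcp_pos: [0.5496, -0.1071, 0.2481]
tcp_rot: [180.0, -0.0, 179.9]
force: [-0.1, -0.3, -1.4]
opening: 0.0614
grasp_force: 33.7
```

```bash
cat >> h.py <<'E'
from scipy.optimize import least_squares
def circle(W,xy,r=.065,z=(.031,.039)):
    m=(W[...,2]>z[0])&(W[...,2]<z[1])&(np.hypot(W[...,0]-xy[0],W[...,1]-xy[1])<r+.02)
    H=cv2.convexHull(W[m][:,:2].astype(np.float32)).reshape(-1,2)
    s=least_squares(lambda q:np.hypot(*(H-q[:2]).T)-q[2],[*xy,r],loss="soft_l1",f_scale=5e-4)
    e=np.hypot(*(H-s.x[:2]).T)-s.x[2]
    return np.round(s.x*1e3,1),len(H),(abs(e)<1e-3).sum()
E
python3 - <<'E'
from h import *
K=cam("wrist"); p,D=camera("wrist"); W=cloud("",K,D); cv2.imwrite("pics/w3.png",p)
c=circle(W,(.526,-.107)); print("stump",c); s=observe(); z=s["tcp_pos"][2]
t=s["tcp_pos"]; 
# held pad: points below the fingers around the tool
V=W-t; m=(abs(V[...,0])<.07)&(abs(V[...,1])<.03)&(V[...,2]>-.01)&(V[...,2]<.03)
print(np.percentile(V[m],[2,50,98],axis=0), m.sum())
go(c[0][0]/1e3,c[0][1]/1e3,.1,180)
E
```

```text
stump (array([ 528. , -103.6,   64.3]), 42, np.int64(38))
[[-0.03107168 -0.02865433  0.00887624]
 [-0.00464187  0.00035592  0.01457915]
 [ 0.02753158  0.02964992  0.01822136]] 16973
go [0.0215 0.0037 0.1481] turn -0.13 | t 7.0 tcp [ 0.5496 -0.1073  0.2481] rot [180.   -0.  179.9] q6 -113.0 F [ 0.1 -0.4 -0.3] op 0.0609
```

View pics/w3.png

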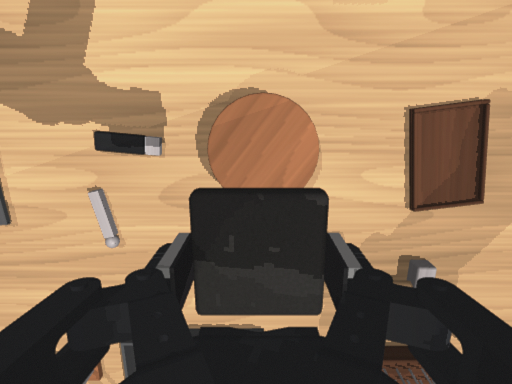

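```bash
sed -i 's/-q\[2\],\[\*xy,r\]/-r,[*xy]/; s/-s.x\[2\]$/-r/; s/H=cv2.convexHull(\(.*\)).reshape/H=cv2.convexHull(\1).reshape/' h.py
python3 - <<'E'
from h import *
K=cam("wrist"); p,D=camera("wrist"); np.save("D3.npy",D); W=cloud("",K,D); 
for r in (.064,.0645,.065): print("stump",circle(W,(.526,-.107),r))
c=circle(W,(.526,-.107))
go(c[0][0]/1e3,c[0][1]/1e3,.1,180)
E
```

```text
stump (array([ 527.9, -103.5]), 50, np.int64(46))
stump (array([ 528.3, -103.3]), 50, np.int64(48))
stump (array([ 528.7, -103.2]), 50, np.int64(48))
go [0.0208 0.0042 0.1481] turn -0.14 | t 7.05 tcp [ 0.5496 -0.1074  0.2481] rot [180.   -0.  179.9] q6 -113.0 F [-0.2 -0.7 -0.8] op 0.0609
```

Call:
servo_tool(plan=[0.021,0.004,0.05,-0.1,0.021,0.004,0.1,-0.1,0.021,0.004,0.15,-0.1,0.021,0.004,0.18,-0.1,0.021,0.004,0.195,-0.1,0.021,0.004,0.205,-0.1,0.021,0.004,0.21,-0.1,0.021,0.004,0.2125,-0.1,0.021,0.004,0.2125,-0.1,0.021,0.004,0.2125,-0.1])

```text
t: 8.05
tcp_pos: [0.5295, -0.1026, 0.0366]
tcp_rot: [-180.0, 0.1, -180.0]
force: [0.9, 0.5, -0.5]
opening: 0.0615
grasp_force: 33.7
```

Run:
```python
from h import *
go(.5283,-.1034,.035,180)
```

```text
go [ 0.0012 -0.0008  0.0016] turn 0.05 | t 8.05 tcp [ 0.5295 -0.1026  0.0366] rot [-1.8e+02  1.0e-01 -1.8e+02] q6 -113.6 F [ 0.9  0.5 -0.5] op 0.0615
```

Call:
servo_tool(plan=[0.001,-0.001,0.0015,0,0.001,-0.001,0.0015,0,0.001,-0.001,0.0015,0])

```text
t: 8.35
tcp_pos: [0.5281, -0.1035, 0.0344]
tcp_rot: [-180.0, 0.0, -180.0]
force: [-0.1, 0.8, 0.2]
opening: 0.0609
grasp_force: 33.7
```

Call:
servo_tool(plan=[0,0,0,0,0,0,0,0,0,0,0,0,0,0,0,0,0,0,-0.02,0,0,0,-0.06,0,0,0,-0.11,0,0.02,0,-0.16,0,0.02,0,-0.21,0,0.02,0,-0.21,0,0.02,0,-0.21,0], gripper=0)

```text
t: 9.45
tcp_pos: [0.5083, -0.1035, 0.2452]
tcp_rot: [-179.9, 0.1, -180.0]
force: [0.3, 0.7, -0.9]
opening: 0.0854
grasp_force: 0.0
```

Run:
```python
from h import *
K=cam("wrist"); p,D=camera("wrist"); W=cloud("",K,D); cv2.imwrite("pics/w4.png",p)
print("stump",circle(W,(.528,-.103)),"pad",shape(W,(.528,-.103),.05,.045,.053))
go(.433,.3017,.08,180+11.8)
```

```text
stump (array([ 528.2, -103.2]), 54, np.int64(52)) pad (array([ 527.4, -104.9]), array([61.2, 61.9]), 0.0, 2856, np.float64(48.9))
go [0.0744 0.405  0.1638] turn -11.75 | t 9.5 tcp [ 0.5078 -0.1033  0.2436] rot [ 180.   -0. -180.] q6 -114.7 F [-0.1 -0.4 -1.5] op 0.0853
```

Call:
servo_tool(plan=[0,0.05,0,0,0,0.1,0,0,0.02,0.15,0,0,0.04,0.2,0,-4,0.06,0.25,0.02,-8,0.07,0.3,0.05,-11.8,0.074,0.35,0.08,-11.8,0.074,0.405,0.12,-11.8,0.074,0.405,0.16,-11.8,0.074,0.405,0.16,-11.8,0.074,0.405,0.16,-11.8,0.074,0.405,0.16,-11.8])

```text
t: 10.7
tcp_pos: [0.4333, 0.3011, 0.0835]
tcp_rot: [-180.0, -0.2, -168.1]
force: [0.1, 0.5, 0.3]
opening: 0.0855
grasp_force: 0.0
```

Run:
```python
from h import *
K=cam("wrist"); p,D=camera("wrist"); W=cloud("",K,D); r=shape(W,(.433,.302),.06,.016,.024); print("block",r)
go(r[0][0]/1e3,r[0][1]/1e3,.004,180+r[2])
```

```text
block (array([432.7, 302. ]), array([52. , 52.1]), 11.9, 5200, np.float64(19.9))
go [0.001  0.0013 0.0806] turn -0.07 | t 10.75 tcp [0.434  0.3009 0.0846] rot [-180.    -0.  -168.2] q6 -79.9 F [ 0.5 -0.3  0.9] op 0.0857
```

Call:
servo_tool(plan=[0.001,0.001,0.035,0,0.001,0.001,0.06,0,0.001,0.001,0.073,0,0.001,0.001,0.08,0,0.001,0.001,0.08,0,0.001,0.001,0.08,0])

```text
t: 11.35
tcp_pos: [0.4333, 0.3022, 0.0055]
tcp_rot: [180.0, 0.1, -168.2]
force: [0.2, 0.2, 0.2]
opening: 0.0854
grasp_force: 0.0
```

Call:
servo_tool(plan=[0,0,0,0,0,0,0,0,0,0,0,0,0,0,0,0,0,0,0,0,0,0,0,0,0,0,0,0,0,0,0,0,0,0,0,0,0,0,0,0], gripper=1, force=50)

```text
t: 12.35
tcp_pos: [0.4329, 0.3024, 0.0053]
tcp_rot: [180.0, 0.1, -168.1]
force: [-1.5, -0.9, 7.0]
opening: 0.0504
grasp_force: 52.6
```

Run:
```python
from h import *
go(.49,-.1035,.20,180)
```

```text
go [ 0.0272 -0.409  -0.1948] turn 11.86 | t 12.35 tcp [0.4329 0.3024 0.0053] rot [ 1.800e+02  1.000e-01 -1.681e+02] q6 -79.8 F [-1.5 -0.9  7. ] op 0.0504
```

Call:
servo_tool(plan=[0,0,-0.03,0,0,0,-0.08,0,0,-0.04,-0.11,0,0,-0.09,-0.13,4,-0.004,-0.14,-0.14,8,-0.006,-0.19,-0.15,11.9,-0.009,-0.24,-0.15,11.9,-0.009,-0.29,-0.15,11.9,-0.009,-0.34,-0.15,11.9,-0.009,-0.38,-0.15,11.9,-0.009,-0.417,-0.14,11.9,-0.009,-0.417,-0.12,11.9])

```text
t: 13.55
tcp_pos: [0.5283, -0.1086, 0.1246]
tcp_rot: [-179.9, 0.2, 179.7]
force: [0.2, 1.1, -4.5]
opening: 0.0503
grasp_force: 55.9
```

Call:
servo_tool(plan=[0,0,0,0,0,0,0.02,0,0,0,0.04,0,0,0,0.055,0,0,0,0.055,0,0,0,0.055,0])

```text
t: 14.15
tcp_pos: [0.5272, -0.1035, 0.0702]
tcp_rot: [-180.0, 0.0, -180.0]
force: [0.1, -0.5, -4.8]
opening: 0.0505
grasp_force: 55.9
```

Run:
```python
from h import *
K=cam("wrist"); p,D=camera("wrist"); W=cloud("",K,D); cv2.imwrite("pics/w5.png",p)
print("pad",shape(W,(.528,-.103),.05,.045,.053),"block",shape(W,(.528,-.103),.05,.078,.098))
go(.5275,-.1035,.0545,180)
```

```text
pad (array([ 503.1, -104.7]), array([13.4, 61.9]), 0.3, 2026, np.float64(48.8)) block (array([ 527.5, -104.7]), array([52.9, 78.1]), 0.0, 13324, np.float64(84.8))
go [-0.      0.0002  0.016 ] turn -0.01 | t 14.2 tcp [ 0.5275 -0.1037  0.0705] rot [-1.8e+02  1.0e-01  1.8e+02] q6 -113.7 F [-0.2 -0.6 -3.3] op 0.0503
```

View pics/w5.png

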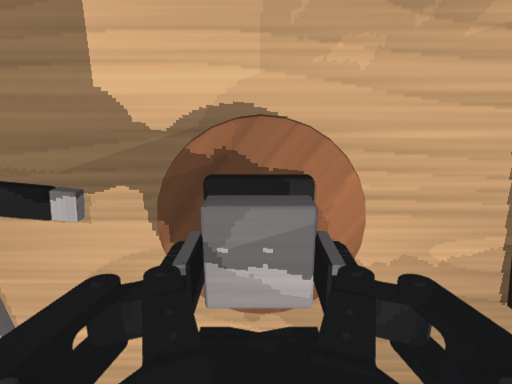

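Call:
servo_tool(plan=[0,0,0.008,0,0,0,0.013,0,0,0,0.0155,0,0,0,0.016,0,0,0,0.016,0])

```text
t: 14.7
tcp_pos: [0.5268, -0.1039, 0.0543]
tcp_rot: [-180.0, -0.0, 180.0]
force: [-5.0, 1.3, 6.9]
opening: 0.0502
grasp_force: 57.3
```

Call:
servo_tool(plan=[0,0,0,0,0,0,0,0,0,0,0,0,0,0,0,0,0,0,0,0,0,0,-0.02,0,0,0,-0.06,0,0,0,-0.11,0,0,0,-0.16,0,0,0,-0.19,0,0,0,-0.19,0], gripper=0)

```text
t: 15.8
tcp_pos: [0.5283, -0.1045, 0.2478]
tcp_rot: [-179.8, 0.5, 180.0]
force: [-0.5, 0.0, -0.7]
opening: 0.0854
grasp_force: 0.0
```

Run:
```python
from h import *
K=cam("wrist"); p,D=camera("wrist"); W=cloud("",K,D); cv2.imwrite("pics/w6.png",p)
print("stump",circle(W,(.528,-.103)),"pad",shape(W,(.528,-.103),.05,.045,.053),"block",shape(W,(.528,-.103),.05,.065,.073))
go(.624,.2848,.08,182.8)
```

```text
stump (array([ 528.6, -103.4]), 66, np.int64(51)) pad (array([ 527.6, -104.9]), array([60.6, 61.9]), 0.1, 525, np.float64(48.6)) block (array([ 526.8, -105.2]), array([51.3, 51.9]), 0.3, 2329, np.float64(69.0))
go [-0.0956  0.3893  0.1647] turn -2.84 | t 15.85 tcp [ 0.5275 -0.1041  0.2449] rot [-179.9    0.2  180. ] q6 -113.7 F [-0.5 -0.3 -1.7] op 0.0855
```

Call:
servo_tool(plan=[-0.01,0.05,0,0,-0.02,0.1,0,0,-0.03,0.15,0,0,-0.05,0.2,0,-2.8,-0.07,0.24,0,-2.8,-0.08,0.28,0.03,-2.8,-0.096,0.33,0.07,-2.8,-0.096,0.389,0.1,-2.8,-0.096,0.389,0.14,-2.8,-0.096,0.389,0.14,-2.8,-0.096,0.389,0.14,-2.8,-0.096,0.389,0.14,-2.8])

```text
t: 17.05
tcp_pos: [0.624, 0.2839, 0.1044]
tcp_rot: [-180.0, 0.1, -177.3]
force: [-0.2, 0.4, 0.6]
opening: 0.0854
grasp_force: 0.0
```

Run:
```python
from h import *
K=cam("wrist"); p,D=camera("wrist"); W=cloud("",K,D); r=shape(W,(.624,.285),.06,.036,.044); print("dome",r)
a=r[2] if r[2]<45 else r[2]-90
go(r[0][0]/1e3,r[0][1]/1e3,.016,180+a)
```

```text
dome (array([624.7, 285.2]), array([45.3, 44. ]), 2.5, 2973, np.float64(39.9))
go [-0.0001  0.0014  0.0893] turn 0.17 | t 17.1 tcp [0.6244 0.2838 0.1053] rot [ 180.     0.2 -177.3] q6 -78.1 F [-0.1 -1.2  0.3] op 0.0856
```

Call:
servo_tool(plan=[0,0.001,0.035,0.2,0,0.001,0.065,0.2,0,0.001,0.082,0.2,0,0.001,0.089,0.2,0,0.001,0.089,0.2,0,0.001,0.089,0.2])

```text
t: 17.7
tcp_pos: [0.6244, 0.2857, 0.0163]
tcp_rot: [180.0, 0.2, -177.5]
force: [0.3, 0.2, 0.4]
opening: 0.0857
grasp_force: 0.0
```

Call:
servo_tool(plan=[0,0,0,0,0,0,0,0,0,0,0,0,0,0,0,0,0,0,0,0,0,0,0,0,0,0,0,0,0,0,0,0,0,0,0,0,0,0,0,0,0,0,0,0], gripper=1, force=60)

```text
t: 18.8
tcp_pos: [0.6236, 0.2862, 0.0152]
tcp_rot: [180.0, 0.1, -177.4]
force: [-0.4, 0.6, 5.7]
opening: 0.043
grasp_force: 63.8
```

Run:
```python
from h import *
K=cam("wrist"); p,D=camera("wrist"); W=cloud("",K,D); print("dome",shape(W,(.624,.285),.022,.036,.044))
go(.5268,-.1038,.16,180)
```

```text
dome (array([624.1, 285.1]), array([43.7, 43.4]), 2.3, 5708, np.float64(39.9))
go [ 0.114  -0.3852 -0.1451] turn 2.56 | t 18.85 tcp [0.6236 0.2862 0.0152] rot [ 1.800e+02  1.000e-01 -1.774e+02] q6 -77.8 F [-0.2  0.9  6.2] op 0.0429
```

Call:
servo_tool(plan=[0,0,-0.03,0,0,0,-0.08,0,0.01,-0.04,-0.12,0,0.03,-0.08,-0.15,2.6,0.05,-0.12,-0.17,2.6,0.07,-0.17,-0.17,2.6,0.09,-0.22,-0.17,2.6,0.114,-0.26,-0.17,2.6,0.114,-0.3,-0.17,2.6,0.114,-0.34,-0.17,2.6,0.114,-0.37,-0.17,2.6,0.114,-0.385,-0.17,2.6])

```text
t: 20.05
tcp_pos: [0.526, -0.1061, 0.1835]
tcp_rot: [180.0, -0.1, 179.8]
force: [-0.2, 0.7, -5.1]
opening: 0.043
grasp_force: 63.2
```

Call:
servo_tool(plan=[0,0,0,0,0,0,0.03,0,0,0,0.06,0,0,0,0.08,0,0,0,0.085,0,0,0,0.085,0,0,0,0.085,0])

```text
t: 20.75
tcp_pos: [0.5271, -0.1034, 0.1004]
tcp_rot: [-180.0, 0.1, 180.0]
force: [0.1, 0.4, -4.0]
opening: 0.0428
grasp_force: 63.0
```

Run:
```python
from h import *
K=cam("wrist"); p,D=camera("wrist"); W=cloud("",K,D); cv2.imwrite("pics/w7.png",p)
z=observe()["tcp_pos"][2]
print("block",shape(W,(.528,-.103),.05,.065,.073),"dome",shape(W,(.527,-.104),.03,z+.021,z+.029))
go(.5268,-.104,.0845,180)
```

```text
block (array([ 506.5, -105.2]), array([12.8, 52.2]), 1.9, 1547, np.float64(68.8)) dome (array([ 528.1, -104.1]), array([55.4, 45. ]), 89.8, 8182, np.float64(125.1))
go [ 0.0004 -0.0004  0.016 ] turn -0.02 | t 20.8 tcp [ 0.5272 -0.1036  0.1005] rot [-1.8e+02  1.0e-01  1.8e+02] q6 -113.7 F [-0.2 -0.6 -4.1] op 0.043
```

View pics/w7.png

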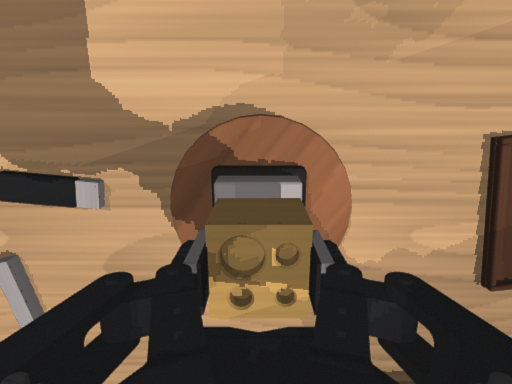

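Call:
servo_tool(plan=[0.001,-0.0008,0.008,0,0.001,-0.0008,0.013,0,0.001,-0.0008,0.0155,0,0.001,-0.0008,0.0162,0,0.001,-0.0008,0.0162,0,0.001,-0.0008,0.0162,0])

```text
t: 21.4
tcp_pos: [0.5252, -0.1045, 0.0842]
tcp_rot: [-180.0, -0.0, 179.9]
force: [-5.9, 1.5, 8.0]
opening: 0.0431
grasp_force: 64.8
```

Call:
servo_tool(plan=[0,0,0,0,0,0,0,0,0,0,0,0,0,0,0,0,0,0,0,0,0,0,-0.02,0,0,0,-0.06,0,0,0,-0.11,0,0,0,-0.16,0,0,0,-0.16,0,0,0,-0.16,0], gripper=0)

```text
t: 22.5
tcp_pos: [0.5256, -0.1046, 0.2438]
tcp_rot: [-180.0, 0.1, 180.0]
force: [0.3, 0.6, -0.9]
opening: 0.0853
grasp_force: 0.0
```

Run:
```python
from h import *
K=cam("wrist"); p,D=camera("wrist"); W=cloud("",K,D); cv2.imwrite("pics/w8.png",p)
print("stump",circle(W,(.528,-.103)),"pad",shape(W,(.528,-.103),.05,.045,.053),"block",shape(W,(.528,-.103),.05,.065,.073),"dome",shape(W,(.527,-.104),.05,.105,.113))
print("punch",shape(W,(.619,-.311),.06,.006,.022))
go(.6191,-.3112,.1,13.2)
```

```text
stump (array([ 528.5, -103.5]), 57, np.int64(48)) pad (array([ 527.3, -105. ]), array([61. , 61.7]), 0.9, 529, np.float64(48.5)) block (array([ 526.7, -104.9]), array([51.4, 50.9]), 89.8, 269, np.float64(68.6)) dome (array([ 526.1, -106. ]), array([44.3, 43.9]), 0.4, 1719, np.float64(109.0))
punch (array([ 620. , -310.1]), array([78.9, 16.7]), 13.2, 798, np.float64(14.0))
go [-0.0942 -0.2067  0.1423] turn -13.25 | t 22.55 tcp [ 0.5252 -0.1044  0.2424] rot [ 1.800e+02 -1.000e-01  1.799e+02] q6 -113.9 F [-0.2 -0.2 -0. ] op 0.0853
```

View pics/w8.png

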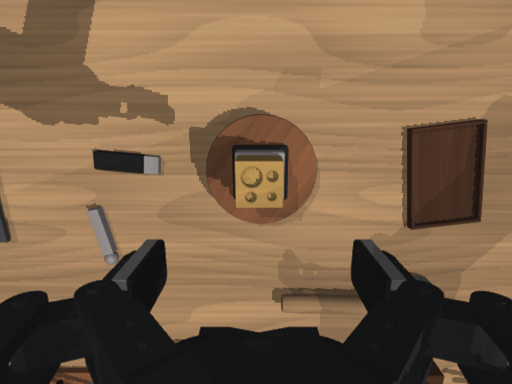

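Call:
servo_tool(plan=[-0.02,-0.045,0,0,-0.04,-0.09,0,-5,-0.06,-0.135,0.03,-10,-0.08,-0.18,0.07,-13.3,-0.09,-0.2067,0.11,-13.3,-0.09,-0.2067,0.14,-13.3,-0.09,-0.2067,0.16,-13.3,-0.09,-0.2067,0.16,-13.3,-0.09,-0.2067,0.16,-13.3])

```text
t: 23.45
tcp_pos: [0.6153, -0.3111, 0.0828]
tcp_rot: [179.9, -0.0, -166.7]
force: [0.2, 0.3, -0.3]
opening: 0.0853
grasp_force: 0.0
```

Run:
```python
from h import *
K=cam("wrist"); p,D=camera("wrist"); W=cloud("",K,D); r=shape(W,(.62,-.31),.06,.006,.022); print("punch",r)
a=np.radians(r[2] if r[2]<45 else r[2]-90); c=r[0]/1e3-.005*np.array([np.cos(a),np.sin(a)])
go(c[0],c[1],.004,180+np.degrees(a))
```

```text
punch (array([ 620. , -311.1]), array([78.3, 16.8]), 12.6, 2045, np.float64(14.1))
go [ 0.0009 -0.0007  0.0801] turn 0.67 | t 23.5 tcp [ 0.6157 -0.3113  0.0841] rot [-179.9    0.  -166.7] q6 -139.9 F [ 0.4 -0.9  0.6] op 0.0854
```

Call:
servo_tool(plan=[0.001,0,0.035,0.3,0.001,0,0.06,0.3,0.001,0,0.073,0.3,0.001,0,0.079,0.3,0.001,0,0.079,0.3,0.001,0,0.079,0.3])

```text
t: 24.1
tcp_pos: [0.6151, -0.312, 0.0058]
tcp_rot: [-179.9, 0.1, -167.0]
force: [-0.4, -0.2, 1.4]
opening: 0.0853
grasp_force: 0.0
```

Call:
servo_tool(plan=[0,0,0,0,0,0,0,0,0,0,0,0,0,0,0,0,0,0,0,0,0,0,0,0,0,0,0,0,0,0,0,0,0,0,0,0,0,0,0,0,0,0,0,0,0,0,0,0], gripper=1, force=40)

```text
t: 25.3
tcp_pos: [0.6145, -0.3117, 0.0044]
tcp_rot: [-180.0, 0.0, -167.0]
force: [0.3, -0.9, 3.8]
opening: 0.0126
grasp_force: 41.0
```

Run:
```python
from h import *
K=cam("wrist"); p,D=camera("wrist"); W=cloud("",K,D); cv2.imwrite("pics/w9.png",p); print("punch",shape(W,(.62,-.31),.06,.006,.022))
go(.5,.129,.2,187)
```

```text
punch (array([ 618.7, -314.5]), array([38.6, 75.8]), 89.4, 4932, np.float64(14.1))
go [ 0.0128  0.4551 -0.1958] turn 5.95 | t 25.35 tcp [ 0.6145 -0.3117  0.0043] rot [-180.     0.  -167.1] q6 -139.7 F [-0.9  0.2  4.1] op 0.0127
```

Call:
servo_tool(plan=[0,0,-0.03,0,0,0,-0.08,0,0,0,-0.13,0,0,0.02,-0.175,0,-0.007,0.06,-0.2,0,-0.015,0.11,-0.21,6,-0.02,0.16,-0.215,6,-0.03,0.21,-0.215,6,-0.035,0.26,-0.215,6,-0.04,0.31,-0.215,6,-0.05,0.36,-0.215,6,-0.055,0.4,-0.215,6])

```text
t: 26.55
tcp_pos: [0.5775, 0.093, 0.2185]
tcp_rot: [180.0, -0.1, -173.0]
force: [0.9, 0.3, -2.0]
opening: 0.0125
grasp_force: 40.4
```

Call:
servo_tool(plan=[0,0.038,0,0,0,0.038,0,0,0,0.038,0,0,0,0.038,0,0])

```text
t: 26.95
tcp_pos: [0.5738, 0.1275, 0.2186]
tcp_rot: [-180.0, -0.1, -173.1]
force: [-0.7, -0.1, 0.1]
opening: 0.0129
grasp_force: 40.4
```

Run:
```python
from h import *
K=cam("wrist"); p,D=camera("wrist"); W=cloud("",K,D); cv2.imwrite("pics/w10.png",p)
print("tray",shape(W,(.54,.128),.09,.009,.016),"floor",shape(W,(.54,.128),.09,.003,.0075))
s=observe(); t=s["tcp_pos"]; V=W-t; m=(V[...,2]>-.006)&(V[...,2]<.0125)&(np.hypot(V[...,0],V[...,1])<.07)
a=np.radians(s["tcp_rot"][2]); x=V[...,0]*np.cos(a)+V[...,1]*np.sin(a); y=V[...,0]*np.sin(a)-V[...,1]*np.cos(a)
print("held along x",np.percentile(x[m&(abs(y)<.012)],[1,99]),m.sum())
m2=(V[...,2]>.006)&(V[...,2]<.0125)&(abs(y)<.013)&(abs(x)<.07); print(cv2.minAreaRect(np.stack([x[m2],y[m2]],-1).astype(np.float32)*1e3))
go(.54,.129,.0095,187)
```

```text
tray (array([539.9, 127.9]), array([129.3,  90.2]), 7.0, 1586, np.float64(11.7)) floor (array([540.3, 128.1]), array([120.7,  80.9]), 6.9, 7182, np.float64(5.1))
held along x [-0.03891931  0.03318158] 4582
((-4.0135955810546875, 0.19957256317138672), (24.988744735717773, 75.1534652709961), 87.51031494140625)
go [0.0333 0.0058 0.2093] turn -0.13 | t 27.0 tcp [0.5739 0.1272 0.2188] rot [-180.    -0.  -173.1] q6 -95.9 F [-0.1  0.2 -0.6] op 0.0129
```

View pics/w10.png

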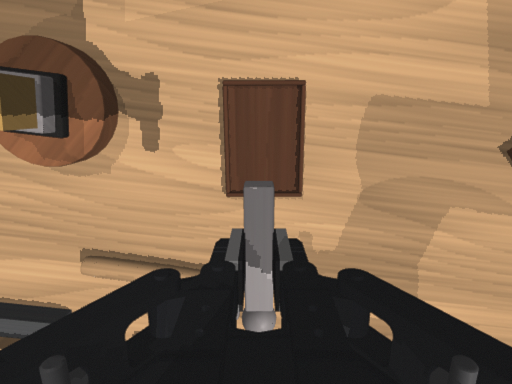

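Call:
servo_tool(plan=[0.038,0.006,0.05,0,0.038,0.006,0.1,0,0.038,0.006,0.15,0,0.038,0.006,0.18,0,0.038,0.006,0.195,0,0.038,0.006,0.203,0,0.038,0.006,0.203,0,0.038,0.006,0.203,0])

```text
t: 27.8
tcp_pos: [0.5361, 0.1293, 0.0171]
tcp_rot: [-180.0, 0.1, -173.1]
force: [0.3, -0.4, -0.3]
opening: 0.0126
grasp_force: 40.4
```

Run:
```python
from h import *
go(.5356,.1287,.0095,187)
```

```text
go [ 0.0006 -0.0005  0.0076] turn -0.09 | t 27.8 tcp [0.5361 0.1293 0.0171] rot [-1.800e+02  1.000e-01 -1.731e+02] q6 -95.7 F [ 0.3 -0.4 -0.3] op 0.0126
```

Call:
servo_tool(plan=[0.0005,-0.0005,0.004,0,0.0005,-0.0005,0.007,0,0.0005,-0.0005,0.0075,0,0.0005,-0.0005,0.0075,0])

```text
t: 28.2
tcp_pos: [0.5351, 0.129, 0.0093]
tcp_rot: [-180.0, 0.1, -173.0]
force: [-0.7, -1.7, 4.8]
opening: 0.0131
grasp_force: 41.1
```

Call:
servo_tool(plan=[0,0,0,0,0,0,0,0,0,0,0,0,0,0,0,0,0,0,0,0,0,0,-0.02,0,0,0,-0.06,0,0,0,-0.11,0,0,0,-0.16,0,0,0,-0.21,0,0,0,-0.21,0,0,0,-0.21,0], gripper=0.65)

```text
t: 29.4
tcp_pos: [0.5349, 0.1291, 0.2193]
tcp_rot: [-180.0, 0.1, -173.0]
force: [0.2, -0.2, 0.1]
opening: 0.0295
grasp_force: 0.0
```

Run:
```python
from h import *
go(.5,0,.24)
K=cam("wrist"); p,D=camera("wrist"); W=cloud("",K,D); cv2.imwrite("pics/w11.png",p)
print("tray",shape(W,(.54,.128),.09,.009,.016),"floor",shape(W,(.54,.128),.09,.003,.0075),"punch",shape(W,(.54,.128),.06,.0165,.03),shape(W,(.54,.128),.05,.009,.03))
p,D=camera("top"); W=cloud("",cam("top"),D)
print("dome",shape(W,(.527,-.104),.05,.1,.118))
```

```text
go [ 0.0503 -0.124  -0.0208] turn 0 | t 29.4 tcp [0.5349 0.1291 0.2193] rot [-1.80e+02  1.00e-01 -1.73e+02] q6 -95.7 F [ 0.2 -0.2  0.1] op 0.0295
tray (array([540. , 127.9]), array([129.8,  90.1]), 7.1, 1594, np.float64(11.6)) floor (array([540.8, 127.8]), array([120.2,  81. ]), 7.0, 6044, np.float64(5.0)) punch (array([541.8, 128.5]), array([78.3, 15.2]), 7.1, 814, np.float64(19.2)) (array([541.4, 129.1]), array([78.9, 17.6]), 5.8, 837, np.float64(19.1))
dome (array([ 525.3, -102. ]), array([43. , 39.7]), 88.5, 194, np.float64(108.0))
```

View pics/w11.png

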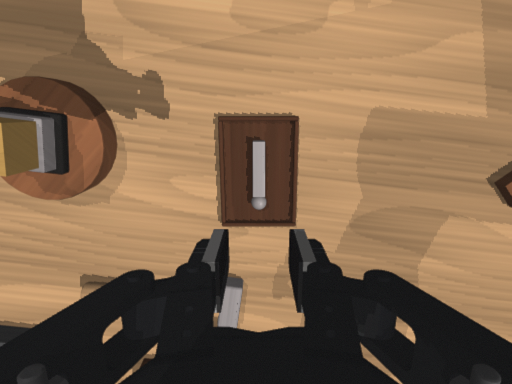

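```bash
python3 -c "
from plant import *
print(job_done())"
```

```text
the job is handed in; nothing more can be done
None
```

The job is handed in at about 29.5 s. By the wrist camera the pad is about 2 mm off the stump's centre, each block within about 1.5 mm of the one below and squared up, and the punch lies lengthwise about 1–2 mm from the tray's centre. Everything is released, and the hammer, file, lighter and bench pin were not touched.

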